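# Pin the grinder spindle and take off its thread cap

## Robot

A 7-joint arm with a two-finger parallel gripper is mounted at the origin on the work surface. World frame = base frame: x ahead of the robot, y to its left, z up, the work surface at z = 0. Lengths are in m, angles in rad, forces in N, time in s.
With the tool pointing down it reaches from about 0.4 to 0.875 m from the base axis. Payload 6.5 kg.
Tool frame: the origin (TCP) lies between the finger pads; the fingertips stand 14 mm ahead of it and the grasp point (between the pads) lies 5 mm behind it; z points along the fingers, y is the line along which they close (so a half turn about z gives the same grasp; the last joint's range is limited). The gripper opens to 85 mm and grips with 20 to 120 N. Pads are 22 mm wide; open, the fingers measure 114 mm over their backs; the gripper's body (76 mm by 85 mm) begins 54 mm behind the grasp point. The pads swing forward as they close: fully open they stand 13 mm farther back than shut.
Start: joints at [-1.39, 0.536, -0.004, 1.538, 0.003, 1.067, -0.071], TCP at [0.159, 0.63, 0.245] pointing down, gripper open.
Joint ranges: [-2.7, 2.7], [-0.37, 2.16], [-1.27, 1.26], [0.24, 2.4], [-1.31, 4.45], [0.19, 1.91], [-2.76, 2.76]. Speed limits (rad/s): [2.39, 2.39, 3.14, 3.14, 3.14, 3.14, 3.14].

## Interface

Orientations are given as a rotation vector (axis times angle).
In Python, from station import r gives the robot as it stands.
- The arm moves only by the tool jog_arm, never from a script. Its argument "rows" is a list of rows, each an object of numbers: "dx", "dy", "dz": the shift along the tool's x, y, z in mm; "roll": the turn about the tool's z in degrees. A call has 1 to 8 rows; each row is the pose to reach, as a shift and turn from the pose commanded when the call began, along the tool's axes at that moment; what a row does not reach only later rows make up. A row lasts 1/8 s, in which the tool goes at most 62.5 mm and 10.7 degrees, less where a joint would pass 70% of its speed; a pose out of reach is approached as far as the arm can. A call with a gripper value outside its range is refused whole. "fingers" is the opening, from -1 (shut) to 1 (fully open), set as the call begins (left out, the last holds). The fingers move at their own pace and stop on an object; "grip_force" is the grip in N (left out, the last holds). Time passes only in rows, so rows that repeat a pose let the fingers close. It gives the time, the measured TCP pose, the force, the opening and the grip force at its end, in the units of the state.
- r.get_obs(): the state, without advancing time (a new reading comes with each control period).
- r.snapshot(name): name is "scene" or "top" or "wrist"; returns a dict with "color" (400x640x3 uint8, red, green, blue), "z_map" (400x640 float32, m along the optical axis (not along the pixel's ray), 0 where there is no reading), "fov_y" (degrees; the focal length in pixels is half the picture's height over the tangent of half this angle, whatever the lens; pixels are square), "cx", "cy" (the principal point, pixels), "k1" (the pictures are not rectified: a ray, as slopes to the right and down, at radius r is drawn at 1 + k1 r^2 times it, then the intrinsics apply), "xyz" and "orientation" of the camera in the world; the wrist camera has in their place "tool_from_camera" (4x4, takes a point from camera to tool coordinates, whose origin is the TCP and whose axes are the flange's). Camera axes: x right, y up, looking along -z (the intrinsics and any distortion apply to the point x, -y, -z); pixel columns grow to the right and rows downward; lengths in m; the calibration is good to about 2 mm. A picture is of the moment at which its call begins: read the wrist's pose just before it.
- r.close_job(): hands the job in; it is judged then, once.
Trained networks look in the newest picture that a camera, given by its name, has taken for a name from the list of things; names that differ only in an ending like _2 or _b are one class to them, and where a whole thing is asked for, a point or a joint stands for the part that bears it (a point fixed in the world has none). Each returns a list of dicts, best first, with "conf" (0 to 1); they miss things now and then, are a little off and sometimes report something else, mostly with a low value. They report only what shows in the picture. A call takes as long as a camera call.
- r.recognise(camera, query): "bbox" ([left, top, right, bottom] as shares, 0 to 1, of the picture: columns of its width, rows of its height, round what is visible of it).
- r.tip_of(camera, query): "location" ([row, column] as shares, 0 to 1, of the picture: columns of its width, rows of its height: a listed point, or the origin of a listed thing).
The state is a dict: "t": time; "joint_pos": joint angles; "dq": joint speeds; "tau": joint torques, N m; "position": TCP position; "orientation": TCP orientation; "wrist_force": force on the tool from outside, world axes, zero at the start; "ft_torque": the same for the moment, N m; "width": opening from 0.0 (shut) to 1.0 (fully open); "grip_force": force on a finger pad.
Only numpy, scipy, OpenCV 4.12 (cv2) and the standard library are available. Lean on these libraries where they do the work, as an engineer would, in place of code of your own. Each camera call takes 0.05 s, during which the arm holds its last target. There are 200 camera calls.

## Task

Lock the grinding-wheel spindle at the bracket end of the stand: slide the lock pin all the way down into the bush of the bracket until its collar sits on the bush, and leave it there. Then take the protective cap off that spindle; nobody knows whether its thread is right- or left-handed, so try it both ways, unscrew it, lift it straight off and finish holding it level in the gripper, right above the spindle and well clear of its nose (a few centimetres). Leave everything else where it is.

Things in the scene. Friction and masses are not known exactly. Their poses are not given: they have to be found in the camera images.
- stand: Two-place spindle stand, fixed to the bench: dark steel base plate 150 x 420 x 15 mm with two upright spindles in grey cast housings (100 mm diameter). Origin: on the bench under the axis of the spindle to be worked on. z up; +y points from that axis to the lock bracket, -y to the second, stored spindle 210 mm away, which has no bracket.
- seat (a point): Seat of the cap on the spindle to be worked on: on its axis, 80 mm above the bench, top of its 60 mm diameter hub. Below the hub is the spindle's wheel flange: 160 mm diameter, 60 to 72 mm above the bench, eight 14 mm notches in its rim. Unpinned, the spindle spins almost freely, along with the cap; with the pin home it has only about 0.05 rad of play.
- nose_tip (a point): Tip of the same spindle's threaded nose (39 mm diameter over the thread), on its axis, 112 mm above the bench, hidden inside the cap at the start.
- bush_mouth (a point): Centre of the upper mouth of the bush, on the stand's +y axis 72 mm from the spindle axis, 100 mm above the bench. The bush is a 30 x 30 mm grey block, 76 to 100 mm above the bench, with an 11.3 mm upright through hole; a notch of the flange already lies under it. Its post stands at y = +87 to +105 mm, no higher. The pin's collar rests on this face when the pin is home.
- lock_pin: Steel lock pin, upright in either hole of the tool block, its collar on the block's top (foot 6 mm above the bench). Round, 94 mm long: shank 10 mm diameter, 44 mm long with a 3 mm chamfered foot; collar 18 mm diameter, 44 to 48 mm above the foot; then a straight grip of 16 mm diameter up to the top. About 0.11 kg. Origin: centre of the foot's underside; z along the pin, up.
- pin_collar (a point): Centre of the underside of the lock pin's collar, 44 mm above its foot.
- cap: Bare aluminium cap on the spindle at the bracket end, 66 mm high: fluted skirt 56 mm diameter, 40 mm high, then a round knurled grip 44 mm diameter, 26 mm high (120 to 146 mm above the bench). 0.15 to 0.31 kg. Origin: centre of the skirt's lower rim; z up. Inside, two lugs sit under the nose's two-start steep thread, right- or left-handed; it varies from start to start.
- cap_grip (a point): On the cap's axis, middle of the knurled grip, 53 mm above the lower rim. Turned the wrong way (spindle pinned) the cap stops dead within 0.15 rad. The right way it turns almost without resistance; it may rise 2.9 mm per rad but need not. It comes free after 1.7 rad, lifts straight off anywhere from there to 2.4 rad, and stops at 2.5 rad.
- cap_stored: The same cap on the stored spindle 210 mm away, whose thread has the other hand. To be left alone. Origin: centre of the skirt's lower rim.
- tool_block: Wooden tool block, fixed, 70 x 110 x 50 mm, with two 14 mm upright holes, 50 mm apart (at y = -25 and +25 mm, 47 mm deep). Origin: centre of its underside. The lock pin stands in one hole and the hex driver in the other, the pin's collar resting on the block's top.
- hex_driver: Hex driver with a thick black handle (26 mm diameter, its top 120 mm above the bench) in the other hole of the tool block. To be left alone. Origin: foot of its shank.
- seal_carton: Closed cardboard carton of shaft seals, 80 x 130 x 60 mm, standing on the bench. To be left alone. Origin: centre of its underside.
- wrench: Steel spanner 200 mm long lying on the bench beyond the stand. To be left alone. Origin: middle of its underside.
- oil_bottle: White oil bottle, 60 mm diameter and 150 mm high, standing on the bench. To be left alone. Origin: centre of its underside.

How it is judged:
By the outcome, as a careful person would: the job done as asked, in the order asked, and still so for the second after the job is handed in, while the arm keeps its last pose, push and grip.
It also fails if it takes over 72 s, if anything falls off the work surface, if the arm or the gripper's body presses on something with over 40 N, if the wrist force passes 120 N, or if a joint passes its speed limit or range.

## Working session

There is one attempt and no reset: what is moved stays moved. The work goes in short steps, Python scripts to look and compute and a tool call to move; the robot and the scene stay as the last step left them, time stands still between calls to the robot, and variables do not carry over. Pictures are saved under pics/ and viewed, at most 10 in all, crops included, and the job is handed in when it is done.

Besides the shell and the picture viewer there is one more tool, called after "Call:" as name([rows], argument=value, ...), one row to a line, values as JSON. jog_arm: Moves the arm, as the interface text tells. Its arguments: {"type":"object","properties":{"rows":{"type":"array"},"fingers":{"type":"number"},"grip_force":{"type":"number"}},"required":["rows"]}

```bash
ls; mkdir -p pics; cat > h.py <<'E'
import numpy as np, cv2
from scipy.spatial.transform import Rotation as R
from station import r
def cam(name):
    o=r.get_obs(); s=r.snapshot(name)
    if 'tool_from_camera' in s:
        T=np.eye(4);T[:3,:3]=R.from_rotvec(o['orientation']).as_matrix();T[:3,3]=o['position']
        M=T@np.array(s['tool_from_camera'])
    else:
        M=np.eye(4);q=np.array(s['orientation'],float)
        M[:3,:3]=R.from_rotvec(q).as_matrix() if q.size==3 else q.reshape(3,3) if q.size==9 else R.from_quat(q).as_matrix()
        M[:3,3]=s['xyz']
    s['M']=M; s['f']=200/np.tan(np.radians(s['fov_y'])/2); return s
def ray(s,u,v):
    K=np.array([[s['f'],0,s['cx']],[0,s['f'],s['cy']],[0,0,1]])
    p=cv2.undistortPoints(np.array([[[u,v]]],float),K,np.array([s['k1'],0,0,0,0.]))[0,0]
    return np.array([p[0],-p[1],-1.])
def wray(s,u,v): return s['M'][:3,3], s['M'][:3,:3]@ray(s,u,v)
def onz(s,u,v,z):
    c,d=wray(s,u,v); return c+d*(z-c[2])/d[2]
def depth(s,u,v):
    z=np.median(s['z_map'][int(v)-1:int(v)+2,int(u)-1:int(u)+2]); c,d=wray(s,u,v); return c+d*z
def cloud(s):
    vv,uu=np.mgrid[0:400,0:640]
    K=np.array([[s['f'],0,s['cx']],[0,s['f'],s['cy']],[0,0,1]])
    p=cv2.undistortPoints(np.stack([uu,vv],-1).reshape(-1,1,2).astype(float),K,np.array([s['k1'],0,0,0,0.]))[:,0].reshape(400,640,2)
    d=np.dstack([p[...,0],-p[...,1],-np.ones((400,640))])*s['z_map'][...,None]
    return d@s['M'][:3,:3].T+s['M'][:3,3]
def tri(a,b):
    (c1,d1),(c2,d2)=a,b
    d1=d1/np.linalg.norm(d1);d2=d2/np.linalg.norm(d2)
    t=np.linalg.lstsq(np.c_[d1,-d2],c2-c1,rcond=None)[0]
    p,q=c1+d1*t[0],c2+d2*t[1]; return (p+q)/2,np.linalg.norm(p-q)
def save(s,n): cv2.imwrite('pics/'+n,s['color'][...,::-1])
E
python3 - <<'E'
from h import *
np.set_printoptions(precision=4,suppress=True)
S={}
for n in('top','scene','wrist'):
    s=S[n]=cam(n); save(s,n+'0.png'); print(n,s['f'],s['cx'],s['cy'],s['k1'],s['M'][:3,3], s.get('orientation'))
    if n=='wrist': print(s['tool_from_camera'])
H={'pin_collar':.05,'lock_pin':.006,'cap_grip':.133,'bush_mouth':.1,'cap':.08,'cap_stored':.08,'hex_driver':.0,'stand':0,'tool_block':0,'seal_carton':0,'oil_bottle':0,'wrench':0}
for q,z in H.items():
    for n in('top','scene','wrist'):
        for d in r.tip_of(n,q)[:2]:
            v,u=d['location'][0]*400,d['location'][1]*640
            print(q,n,round(d['conf'],2),round(u),round(v),onz(S[n],u,v,z))
print(r.get_obs())
im=np.vstack([S['top']['color'],S['scene']['color']]);im=cv2.resize(im,(480,600));cv2.imwrite('pics/a.png',im[...,::-1])
E
```

```text
pics
top 519.2640927959676 333.2347746693059 198.3765928077554 -0.07113582627232415 [0.4213 0.0564 1.3491] [ 0.0752 -0.0851 -1.5722]
scene 380.6137217481197 318.522410803044 201.67586859384951 -0.0434443991940507 [1.0903 0.5546 0.6334] [0.4801 1.0839 2.0675]
wrist 324.35263802298937 315.8506611894738 200.45733752831305 -0.06690002929699371 [0.0788 0.6508 0.3736] None
[[ 0.0005  0.9462  0.3236  0.0826]
 [ 1.     -0.0006  0.0001  0.0007]
 [ 0.0003  0.3236 -0.9462 -0.1291]
 [ 0.      0.      0.      1.    ]]
pin_collar top 0.61 240 221 [0.4966 0.2811 0.05  ]
pin_collar top 0.22 387 182 [ 0.5963 -0.0881  0.05  ]
pin_collar scene 0.59 404 251 [0.4863 0.2763 0.05  ]
lock_pin top 0.46 242 226 [0.4883 0.2839 0.006 ]
lock_pin scene 0.56 404 266 [0.4866 0.2838 0.006 ]
lock_pin wrist 0.43 125 306 [0.2865 0.3225 0.006 ]
cap_grip top 0.96 386 182 [ 0.5834 -0.0764  0.133 ]
cap_grip scene 0.62 260 185 [ 0.5932 -0.0771  0.133 ]
bush_mouth top 0.61 351 185 [0.5821 0.0041 0.1   ]
bush_mouth scene 0.81 284 204 [ 0.5816 -0.0077  0.1   ]
cap top 0.69 385 178 [ 0.6013 -0.0801  0.08  ]
cap top 0.28 353 183
[... 771 characters left out ...]
 452 229 [0.281  0.3075 0.    ]
oil_bottle wrist 0.78 125 306 [ 0.2907  0.3162 -0.    ]
wrench scene 0.82 230 290 [0.7906 0.0275 0.    ]
wrench scene 0.45 266 204 [ 0.5175 -0.1549  0.    ]
{'t': 1.95, 'joint_pos': array([-1.3902,  0.5364, -0.0044,  1.5379,  0.0026,  1.0673, -0.0712]), 'dq': array([-0.0008,  0.0005,  0.0003,  0.0009, -0.0013,  0.0011, -0.0002]), 'tau': array([  0.    , -58.333 ,   1.0479, -25.9435,   0.0125,   0.0018,
         0.    ]), 'position': array([0.1588, 0.6303, 0.2453]), 'orientation': array([-0.3868, -3.1177, -0.    ]), 'wrist_force': array([-0.0256,  0.0451, -0.1186]), 'ft_torque': array([-0.0187,  0.0105, -0.0252]), 'grip_force': 0.0, 'width': 1.0027441169678768}
```

View pics/top0.png

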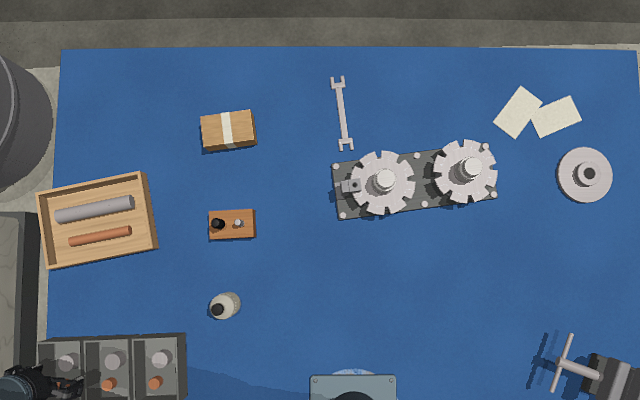

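View pics/scene0.png

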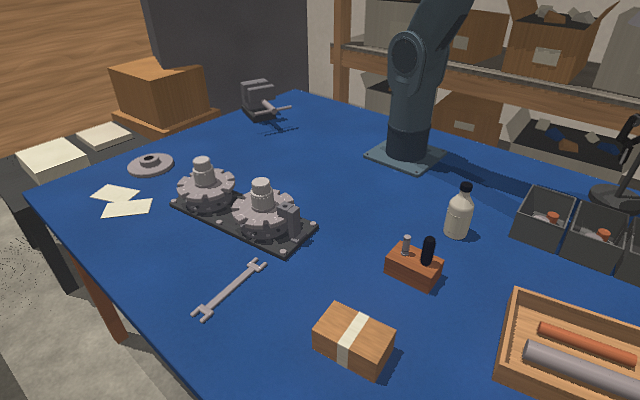

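Top view: pin at about (238,223), driver (219,225), cap (386,178), bush (351,185). Scene view: pin (406,240), driver (428,250), bracket (289,215). I'm moving above the pin, with the closing axis along world x.

Call:
jog_arm([
  {"dx":-50,"dy":-32,"dz":3,"roll":9.5},
  {"dx":-100,"dy":-64,"dz":6,"roll":19},
  {"dx":-150,"dy":-96,"dz":9,"roll":28.5},
  {"dx":-200,"dy":-128,"dz":12,"roll":38},
  {"dx":-250,"dy":-160,"dz":15,"roll":47.5},
  {"dx":-300,"dy":-192,"dz":18,"roll":57},
  {"dx":-355,"dy":-225,"dz":21,"roll":66.5},
  {"dx":-406,"dy":-257,"dz":25,"roll":76},
], fingers=1)

```text
t: 2.95
position: [0.4911, 0.2807, 0.2206]
orientation: [-2.23, -2.213, -0.002]
wrist_force: [1.0, 2.0, -0.5]
width: 1.0
grip_force: 0.0
```

Call:
jog_arm([
  {"dx":0},
  {"dx":0},
])

```text
invalid input at $.rows[0]: expected keys dx, dy, dz, roll
```

```bash
cat > look.py <<'E'
from h import *
import sys
np.set_printoptions(precision=4,suppress=True)
name,qs=sys.argv[1],sys.argv[2:]
o=r.get_obs(); s=cam('wrist'); save(s,name+'.png'); np.savez(name,**s)
print(o['t'],o['position'],o['orientation'],o['joint_pos'],o['wrist_force'],o['width'])
for q in qs:
    q,z=q.split(':')
    for d in r.tip_of('wrist',q)[:2]:
        v,u=d['location'][0]*400,d['location'][1]*640
        print(q,round(d['conf'],2),round(u),round(v),onz(s,u,v,float(z)))
E
python3 look.py w1 pin_collar:.05 lock_pin:.006 hex_driver:0
python3 - <<'E'
from h import *
s=dict(np.load('w1.npz'));P=cloud(s)
m=(P[...,2]>.09)&(P[...,2]<.109); print(m.sum())
lo=(P[...,2]>.07)
for zz in(.098,.118):
    m=(abs(P[...,2]-zz)<.006)
    n,l,st,c=cv2.connectedComponentsWithStats(m.astype(np.uint8))
    for i in range(1,n):
        if st[i,4]>60: print(zz,st[i],c[i],np.median(P[l==i],0),P[l==i].min(0),P[l==i].max(0))
E
```

```text
2.95 [0.4911 0.2807 0.2206] [-2.2296 -2.2133 -0.002 ] [-0.8997  0.4403  0.3945  1.8094 -0.2061  0.9309 -0.4228] [ 0.9713  1.9551 -0.5433] 0.9996785346862407
pin_collar 0.93 316 182 [0.4922 0.2808 0.05  ]
lock_pin 0.94 314 171 [0.49   0.2807 0.006 ]
hex_driver 0.55 313 125 [0.49   0.3297 0.    ]
hex_driver 0.41 316 169 [0.4919 0.282  0.    ]
2588
0.098 [  40  121   68   69 1427] [ 84.95515067 150.4134548 ] [0.30970779 0.32488798 0.09853511] [0.26981239 0.28854764 0.09203919] [0.319402   0.34638011 0.10398273]
0.098 [307 186  20  21 324] [316.04012346 196.16666667] [0.49236671 0.28304237 0.10033266] [0.48487809 0.27401447 0.0920044 ] [0.50053319 0.28984775 0.10225895]
0.118 [296 121  33  34 842] [311.72090261 137.53562945] [0.48982787 0.33270792 0.11994843] [0.47806519 0.31979426 0.11212737] [0.5014206  0.34368658 0.12285193]
0.118 [ 37 138  41  46 887] [ 61.03833145 158.88951522] [0.3001849  0.32087593 0.11635645] [0.27687767 0.29945737 0.11200947] [0.30826283 0.33535559 0.12388857]
```

View pics/w1.png

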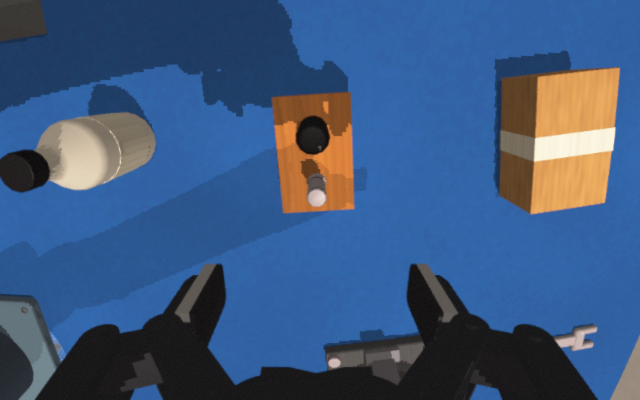

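The wrist view shows the pin's top at (316,196) and the driver at (312,137); the fingers straddle the pin in x. I'll descend part way, let it settle, and check.

Call:
jog_arm([
  {"dx":0,"dy":2,"dz":30,"roll":0},
  {"dx":0,"dy":2,"dz":60,"roll":0},
  {"dx":0,"dy":2,"dz":60,"roll":0},
  {"dx":0,"dy":2,"dz":60,"roll":0},
])

```text
t: 3.65
position: [0.4918, 0.2831, 0.1613]
orientation: [-2.222, -2.22, -0.002]
wrist_force: [1.0, 0.1, 0.3]
width: 1.001
grip_force: 0.0
```

```bash
python3 look.py w2 pin_collar:.05
python3 - <<'E'
from h import *
a=dict(np.load('w1.npz'));s=dict(np.load('w2.npz'));P=cloud(s)
for zz in(.098,.118):
    m=(abs(P[...,2]-zz)<.005)&(abs(P[...,0]-.49)<.03)&(abs(P[...,1]-.3)<.06)
    n,l,st,c=cv2.connectedComponentsWithStats(m.astype(np.uint8))
    for i in range(1,n):
        if st[i,4]>60: q=P[l==i];print(zz,st[i],c[i],np.median(q,0),(q.min(0)+q.max(0))/2, onz(s,*c[i],.1))
E
```

```text
3.65 [0.4918 0.2831 0.1613] [-2.2222 -2.2205 -0.0021] [-0.875   0.5233  0.3633  1.848  -0.2476  0.8132 -0.386 ] [1.0206 0.139  0.2933] 1.0014510685814833
pin_collar 0.55 316 204 [0.4933 0.2814 0.05  ]
0.098 [294 130  36  13  70] [312.48571429 133.55714286] [0.49125192 0.34320548 0.09870914] [0.490391   0.34141827 0.09800936] [0.49096889 0.34294585 0.1       ]
0.098 [303 216  25  25 508] [315.23818898 228.08070866] [0.49236736 0.28323369 0.10018839] [0.49236408 0.2822044  0.09776641] [0.49251692 0.28316724 0.1       ]
0.118 [ 290  136   42   43 1372] [310.24271137 157.02113703] [0.48984587 0.33308295 0.12008805] [0.48998411 0.33223277 0.11772499] [0.48958891 0.32911893 0.1       ]
```

Call:
jog_arm([
  {"dx":0,"dy":1,"dz":40,"roll":0},
  {"dx":0,"dy":1,"dz":70,"roll":0},
  {"dx":0,"dy":1,"dz":83,"roll":0},
  {"dx":0,"dy":1,"dz":83,"roll":0},
])

```text
t: 4.25
position: [0.4928, 0.282, 0.0775]
orientation: [-2.224, -2.219, 0.0]
wrist_force: [-0.1, -0.1, 0.6]
width: 0.998
grip_force: 0.0
```

Call:
jog_arm([
  {"dx":0,"dy":0,"dz":0,"roll":0},
  {"dx":0,"dy":0,"dz":0,"roll":0},
  {"dx":0,"dy":0,"dz":0,"roll":0},
  {"dx":0,"dy":0,"dz":0,"roll":0},
  {"dx":0,"dy":0,"dz":0,"roll":0},
  {"dx":0,"dy":0,"dz":0,"roll":0},
], fingers=-1, grip_force=60)

```text
t: 5.0
position: [0.493, 0.2821, 0.0777]
orientation: [2.224, 2.219, 0.001]
wrist_force: [-0.5, -0.6, 6.7]
width: 0.174
grip_force: 58.6
```

Call:
jog_arm([
  {"dx":0,"dy":0,"dz":-25,"roll":0},
  {"dx":0,"dy":0,"dz":-55,"roll":0},
  {"dx":0,"dy":0,"dz":-85,"roll":0},
  {"dx":0,"dy":0,"dz":-115,"roll":0},
  {"dx":-30,"dy":10,"dz":-140,"roll":0},
  {"dx":-80,"dy":30,"dz":-150,"roll":0},
  {"dx":-135,"dy":50,"dz":-150,"roll":0},
  {"dx":-190,"dy":70,"dz":-150,"roll":0},
])

```text
t: 6.0
position: [0.5624, 0.0902, 0.2271]
orientation: [-2.223, -2.219, 0.0]
wrist_force: [0.7, 0.6, -1.8]
width: 0.171
grip_force: 58.5
```

Call:
jog_arm([
  {"dx":-30,"dy":10,"dz":0,"roll":0},
  {"dx":-57,"dy":19,"dz":0,"roll":0},
  {"dx":-57,"dy":19,"dz":0,"roll":0},
  {"dx":-57,"dy":19,"dz":0,"roll":0},
])

```text
t: 6.5
position: [0.5806, 0.0357, 0.2268]
orientation: [-2.223, -2.219, 0.001]
wrist_force: [0.5, -0.1, -1.2]
width: 0.168
grip_force: 58.5
```

```bash
python3 look.py w3 pin_collar:.2 bush_mouth:.1 cap_grip:.133 cap_stored:.08
```

```text
6.5 [0.5806 0.0357 0.2268] [-2.2225 -2.2187  0.0006] [-0.4738  0.4691  0.4504  1.7627 -0.2424  0.9658  0.0716] [ 0.52   -0.1353 -1.1904] 0.16840015959716081
pin_collar 0.57 317 256 [0.5825 0.0348 0.2   ]
bush_mouth 0.92 315 238 [ 0.5807 -0.0027  0.1   ]
cap_grip 0.57 329 332 [ 0.5925 -0.0751  0.133 ]
```

View pics/w3.png

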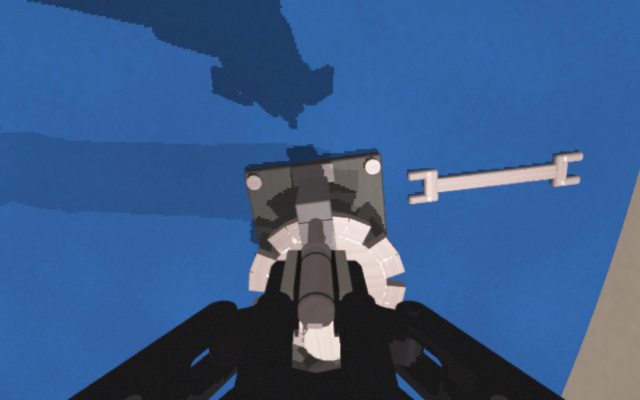

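The held pin hides the bush mouth (near 315,238) from this side. I'll rise and pass over so the camera sees the bush past the pin.

Call:
jog_arm([
  {"dx":0,"dy":0,"dz":-25,"roll":0},
  {"dx":-20,"dy":0,"dz":-40,"roll":0},
  {"dx":-50,"dy":0,"dz":-40,"roll":0},
  {"dx":-75,"dy":0,"dz":-40,"roll":0},
  {"dx":-75,"dy":0,"dz":-40,"roll":0},
  {"dx":-75,"dy":0,"dz":-40,"roll":0},
])

```text
t: 7.5
position: [0.5809, -0.04, 0.2673]
orientation: [-2.224, -2.219, -0.001]
wrist_force: [0.3, 1.2, -2.2]
width: 0.172
grip_force: 58.5
```

```bash
python3 look.py w4 pin_collar:.24 bush_mouth:.1 
python3 - <<'E'
from h import *
s=dict(np.load('w4.npz'));P=cloud(s)
m=(abs(P[...,2]-.1)<.005)&(abs(P[...,0]-.58)<.03)&(abs(P[...,1])<.03)
q=P[m];print(m.sum(),q.mean(0),q.min(0),q.max(0))
v,u=np.nonzero(m);print(u.min(),u.max(),v.min(),v.max())
c=s['color'][max(0,v.min()-40):v.max()+60,max(0,u.min()-60):u.max()+60]
print(max(0,v.min()-40),max(0,u.min()-60))
cv2.imwrite('pics/w4c.png',cv2.resize(c,None,fx=4,fy=4,interpolation=cv2.INTER_CUBIC)[:600,:800,::-1])
E
```

```text
7.5 [ 0.5809 -0.04    0.2673] [-2.2238 -2.2185 -0.0006] [-0.3715  0.426   0.4857  1.7235 -0.2252  1.0476  0.1882] [ 0.3069  1.2197 -2.2202] 0.17208737811550015
pin_collar 0.94 316 257 [ 0.5824 -0.042   0.24  ]
bush_mouth 0.78 314 142 [ 0.5804 -0.0014  0.1   ]
1620 [0.5808854  0.00773891 0.10031281] [ 0.5634471  -0.01808259  0.09533074] [0.59874841 0.02984755 0.10283117]
295 334 107 160
67 235
```

View pics/w4c.png

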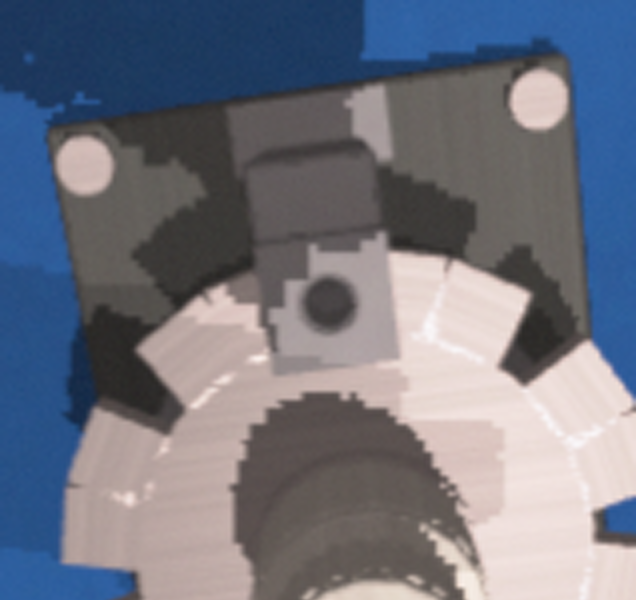

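```bash

python3 - <<'E'
from h import *
np.set_printoptions(precision=4,suppress=True)
s=dict(np.load('w4.npz'))
g=cv2.cvtColor(s['color'],cv2.COLOR_RGB2GRAY).astype(float)
w=g[133:152,307:327]; print(w.astype(int)[::1])
m=(w<75); n,l,st,c=cv2.connectedComponentsWithStats(m.astype(np.uint8)); print(st,c)
i=l[9,10]; u,v=c[i]+[307,133]; print(u,v,onz(s,u,v,.1))
# expected pin foot/collar pixels if pin is on tool axis
M=np.linalg.inv(s['M']);K=np.array([[s['f'],0,s['cx']],[0,s['f'],s['cy']],[0,0,1]])
for z in(.1956,.2396,.2436,.2896):
    p=M@np.array([.5809,-.04,z,1]);a=p[:2]/-p[2]*[1,-1];a*=1+s['k1']*(a@a);print(z,a*s['f']+[s['cx'],s['cy']])
c=s['color'][200:340,250:390]
cv2.imwrite('pics/w4d.png',cv2.resize(c,None,fx=4,fy=4,interpolation=cv2.INTER_CUBIC)[...,::-1])
E
```

```text
[[ 93  92  92  94  99 140 161 163 164 165 165 163 165 164 165 164 163 165
  163 164]
 [ 92  92  92  91 100 139 160 162 161 162 162 162 163 165 164 165 164 164
  163 164]
 [ 91  94  92  93  97 137 151 147 141 135 135 137 145 155 161 163 164 163
  164 164]
 [102 102 102 102 102 128 135 122 108  98  97 107 120 126 140 156 163 164
  164 164]
 [149 151 152 150 139 130 111  88  73  66  68  72  83 100 118 138 157 164
  164 165]
 [160 163 160 147 129 105  79  67  64  68  63  64  68  75  90 110 138 158
  165 166]
 [160 162 156 139 112  83  66  65  65  67  67  68  70  70  76 101 124 152
  164 165]
 [160 160 148 130 100  71  68  68  69  68  70  69  69  68  72  87 113 143
  160 165]
 [159 160 142 119  88  69  71  69  69  70  70  71  70  69  68  76 103 134
  157 165]
 [160 159 140 109  81  67  69  69  69  69  71  69  70  70  67  71  99 129
  157 166]
 [161 160 139 116  85  65  66  66  69  70  71  70  70  68  64  64  82 125
  156 165]
 [161 161 141 120  92  66  63  62  67  69  68  64  65  62  62  70  97 137
  159 165]
 [162 161 148 128 102  76  63  62  62  64  63  60  61  61  65  84 105 141
  160 165]
 [163 160 148 131 115  89  66  62  63  62  62  61  62  64  78  96 118 150
  162 167]
 [162 163 160 145 125 105  87  71  66  63  62  61  65  78  96 106 134 159
  165 166]
 [162 164 162 158 142 123 111  99  84  76  74  77  83  97 112 129 154 164
  165 167]
 [163 163 162 162 158 145 125 107 104 104  98  97 104 126 142 156 163 165
  165 166]
 [163 162 163 163 163 159 151 145 132 125 124 131 142 155 161 164 166 166
  166 167]
 [163 163 164 163 165 164 161 161 159 158 160 161 161 164 165 164 167 167
  167 166]]
[[  0   0  20  19 285]
 [  5   4  11  12  95]] [[9.4246 8.8947]
 [9.7263 9.3158]]
316.7263157894737 142.31578947368422 [ 0.5828 -0.0015  0.1   ]
0.1956 [314.2356 221.8719]
0.2396 [313.7884 253.1896]
0.2436 [313.7372 256.7788]
0.2896 [312.9418 312.7914]
```

View pics/w4d.png

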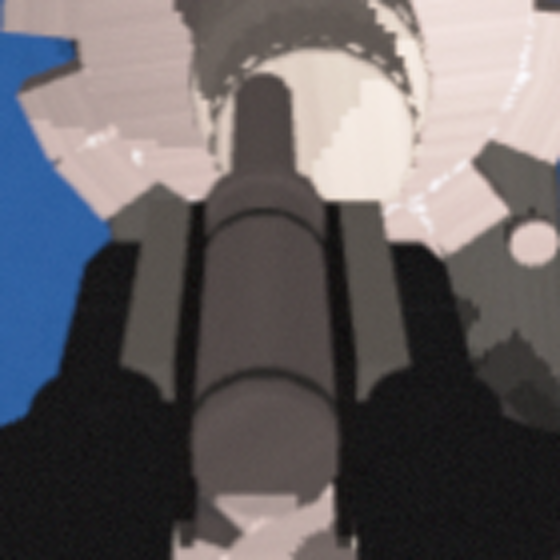

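```bash

python3 - <<'E'
from h import *
np.set_printoptions(precision=4,suppress=True)
s=dict(np.load('w4.npz'));P=cloud(s)-[.5809,-.04,.2673]
m=(abs(P[...,0])<.0095)&(abs(P[...,1])<.02)&(P[...,2]>-.085)&(P[...,2]<.05)
m[:, :300]=0; m[:, 335:]=0
v,u=np.nonzero(m);Q=P[m]
for a in range(212,330,4):
    k=(v==a)
    if k.sum()>3: q=Q[k]; j=np.argsort(abs(u[k]-316.2))[:3]; print(a,u[k].min(),u[k].max(),'mid',q[j].mean(0),'x',q[:,0].min(),q[:,0].max())
E
```

```text
220 310 320 mid [ 0.0012  0.0045 -0.0639] x -0.00273927601658408 0.0037988243748501294
224 308 322 mid [ 0.0012  0.0048 -0.0568] x -0.0040190091219728385 0.005084110123959706
228 308 322 mid [ 0.0012  0.0042 -0.0521] x -0.003806459187208122 0.004965133443411984
232 308 322 mid [ 0.0012  0.0043 -0.046 ] x -0.003672142208264284 0.004856231477673556
236 307 323 mid [ 0.0012  0.0044 -0.0402] x -0.004204272860505065 0.005405194893116971
240 307 323 mid [ 0.0012  0.0042 -0.0354] x -0.004037595454479015 0.005284132762899074
244 304 326 mid [ 0.0012  0.0079 -0.023 ] x -0.005173570087111168 0.006524493687916522
248 302 329 mid [ 0.0012  0.0073 -0.0196] x -0.006187743543149771 0.008178212630020054
252 300 333 mid [ 0.0012  0.0078 -0.0143] x -0.0067017437144651915 0.009348874201756674
256 300 333 mid [ 0.0012  0.0071 -0.0116] x -0.006548472402756356 0.009102921676957365
260 300 334 mid [ 0.0012  0.0073 -0.0073] x -0.006290066973342667 0.009296185475116348
264 300 334 mid [ 0.0012  0.0073 -0.0035] x -0.006321889027172345 0.009166147933746593
268 300 334 mid [ 0.0012  0.0071 -0.0003] x -0.0062665
[... 602 characters left out ...]
008322509391071264
300 300 334 mid [0.0012 0.0064 0.0227] x -0.005209052410043324 0.008350587235560814
304 300 334 mid [0.0012 0.0049 0.0232] x -0.005105547358237317 0.008287727382216503
308 300 334 mid [0.0012 0.0027 0.0228] x -0.005124598361970323 0.008285375328966671
312 300 334 mid [0.0012 0.001  0.0231] x -0.005161286158559708 0.00836535057303922
316 300 334 mid [ 0.0012 -0.0012  0.0228] x -0.005121841222790469 0.008369606536723362
320 300 334 mid [ 0.0012 -0.0034  0.0225] x -0.005288329644239975 0.00834922049451714
324 302 334 mid [ 0.0012 -0.0053  0.0226] x -0.004440366092858583 0.008481738255979754
328 309 334 mid [ 0.0012 -0.0068  0.0233] x -0.0016341650530335983 0.00845007456425062
```

Call:
jog_arm([
  {"dx":20,"dy":1,"dz":5,"roll":0},
  {"dx":39,"dy":1,"dz":15,"roll":0},
  {"dx":39,"dy":1,"dz":40,"roll":0},
  {"dx":39,"dy":1,"dz":65,"roll":0},
  {"dx":39,"dy":1,"dz":80,"roll":0},
  {"dx":39,"dy":1,"dz":80,"roll":0},
  {"dx":39,"dy":1,"dz":80,"roll":0},
])

```text
t: 8.52
position: [0.5827, -0.0011, 0.188]
orientation: [2.223, 2.218, 0.002]
wrist_force: [0.8, -1.0, -0.9]
width: 0.174
grip_force: 58.6
```

```bash
python3 look.py w5 bush_mouth:.1 pin_collar:.16
python3 - <<'E'
from h import *
s=dict(np.load('w5.npz'))
c=s['color'][150:300,240:390]
cv2.imwrite('pics/w5c.png',cv2.resize(c,None,fx=4,fy=4,interpolation=cv2.INTER_CUBIC)[...,::-1])
E
```

```text
8.525 [ 0.5827 -0.0011  0.188 ] [2.2233 2.2184 0.0016] [-0.4009  0.5199  0.4399  1.7934 -0.2763  0.888   0.1614] [ 0.7744 -0.9558 -0.9214] 0.17390478077225452
bush_mouth 0.58 312 216 [ 0.5813 -0.0034  0.1   ]
pin_collar 0.58 312 252 [ 0.5819 -0.0002  0.16  ]
```

View pics/w5c.png

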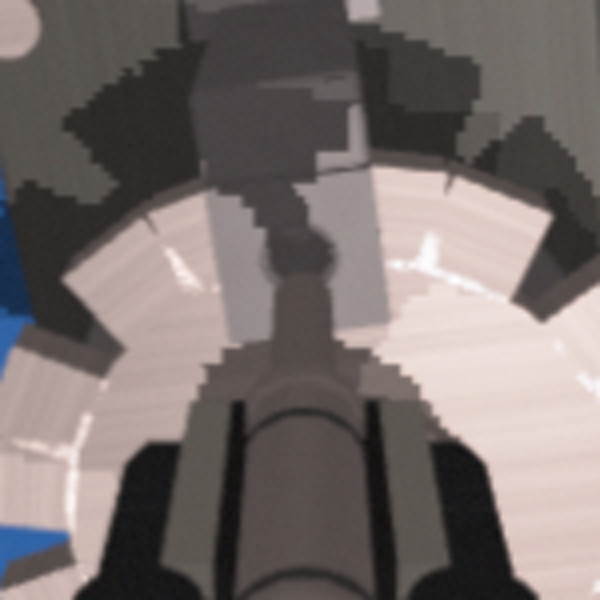

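Close view: hole centre at crop (302,257) and pin shank at x≈302, so they are aligned. Inserting step by step.

Call:
jog_arm([
  {"dx":0,"dy":0,"dz":8,"roll":0},
  {"dx":0,"dy":0,"dz":14,"roll":0},
  {"dx":0,"dy":0,"dz":17,"roll":0},
  {"dx":0,"dy":0,"dz":19,"roll":0},
  {"dx":0,"dy":0,"dz":21,"roll":0},
  {"dx":0,"dy":0,"dz":21,"roll":0},
])

```text
t: 9.43
position: [0.582, -0.0013, 0.1662]
orientation: [-2.224, -2.219, 0.0]
wrist_force: [0.5, 0.3, -1.1]
width: 0.17
grip_force: 58.6
```

Call:
jog_arm([
  {"dx":0,"dy":0,"dz":5,"roll":0},
  {"dx":0,"dy":0,"dz":10,"roll":0},
  {"dx":0,"dy":0,"dz":15,"roll":0},
  {"dx":0,"dy":0,"dz":20,"roll":0},
  {"dx":0,"dy":0,"dz":25,"roll":0},
  {"dx":0,"dy":0,"dz":30,"roll":0},
  {"dx":0,"dy":0,"dz":35,"roll":0},
  {"dx":0,"dy":0,"dz":35,"roll":0},
])

```text
t: 10.42
position: [0.5817, -0.0013, 0.1308]
orientation: [-2.224, -2.218, 0.001]
wrist_force: [-0.3, -0.9, 0.1]
width: 0.167
grip_force: 58.6
```

Call:
jog_arm([
  {"dx":0,"dy":0,"dz":1,"roll":0},
  {"dx":0,"dy":0,"dz":2,"roll":0},
  {"dx":0,"dy":0,"dz":3,"roll":0},
  {"dx":0,"dy":0,"dz":4,"roll":0},
  {"dx":0,"dy":0,"dz":4,"roll":0},
])

```text
t: 11.05
position: [0.5821, -0.0013, 0.1277]
orientation: [-2.224, -2.219, -0.0]
wrist_force: [-2.1, -0.3, 3.2]
width: 0.171
grip_force: 59.2
```

Call:
jog_arm([
  {"dx":0,"dy":0,"dz":0,"roll":0},
  {"dx":0,"dy":0,"dz":0,"roll":0},
  {"dx":0,"dy":0,"dz":0,"roll":0},
  {"dx":0,"dy":0,"dz":0,"roll":0},
], fingers=0.5)

```text
t: 11.55
position: [0.582, -0.0013, 0.1273]
orientation: [2.224, 2.219, -0.0]
wrist_force: [-1.0, 0.4, 0.3]
width: 0.748
grip_force: 0.0
```

Call:
jog_arm([
  {"dx":0,"dy":0,"dz":-10,"roll":0},
  {"dx":0,"dy":0,"dz":-30,"roll":0},
  {"dx":0,"dy":0,"dz":-65,"roll":0},
  {"dx":-10,"dy":0,"dz":-95,"roll":0},
  {"dx":-40,"dy":0,"dz":-105,"roll":0},
  {"dx":-70,"dy":5,"dz":-105,"roll":0},
  {"dx":-70,"dy":5,"dz":-105,"roll":0},
  {"dx":-70,"dy":5,"dz":-105,"roll":0},
])

```text
t: 12.55
position: [0.5869, -0.0706, 0.2325]
orientation: [-2.224, -2.219, -0.001]
wrist_force: [-0.1, 1.5, 0.1]
width: 0.75
grip_force: 0.0
```

```bash
python3 look.py w6 cap_grip:.133 bush_mouth:.1 pin_collar:.1 lock_pin:.056
python3 - <<'E'
from h import *
np.set_printoptions(precision=4,suppress=True)
s=dict(np.load('w6.npz'));P=cloud(s)
for n,c,zz,w in(('cap',(.589,-.075),.146,.035),('pin',(.582,-.002),.15,.02)):
    m=(abs(P[...,2]-zz)<.004)&(abs(P[...,0]-c[0])<w)&(abs(P[...,1]-c[1])<w)
    q=P[m];print(n,m.sum(),np.median(q,0),q.min(0),q.max(0))
    k=max(cv2.findContours(m.astype(np.uint8),0,cv2.CHAIN_APPROX_NONE)[0],key=len)
    e=cv2.fitEllipse(k);print(e,onz(s,*e[0],np.median(q[:,2])))
E
```

```text
12.55 [ 0.5869 -0.0706  0.2325] [-2.2236 -2.2188 -0.0009] [-0.3042  0.4813  0.4734  1.7346 -0.2565  0.9872  0.2635] [-0.1482  1.5477  0.0828] 0.7497852752216925
cap_grip 0.62 321 211 [ 0.5916 -0.0735  0.133 ]
bush_mouth 0.6 307 108 [ 0.5814 -0.0003  0.1   ]
pin_collar 0.55 309 110 [ 0.5824 -0.0014  0.1   ]
lock_pin 0.56 311 109 [ 0.5837 -0.0029  0.056 ]
cap 2842 [ 0.5923 -0.0712  0.1462] [ 0.5698 -0.0958  0.142 ] [ 0.6149 -0.05    0.1486]
((321.78961181640625, 214.7724609375), (57.60212707519531, 61.05427169799805), 88.6881332397461) [ 0.5922 -0.0712  0.1462]
pin 512 [ 0.583  -0.0016  0.1502] [ 0.5746 -0.0096  0.1462] [0.5907 0.0057 0.1524]
((307.5872802734375, 114.77528381347656), (24.42545509338379, 24.954044342041016), 100.25273132324219) [ 0.5828 -0.0016  0.1502]
```

View pics/w6.png

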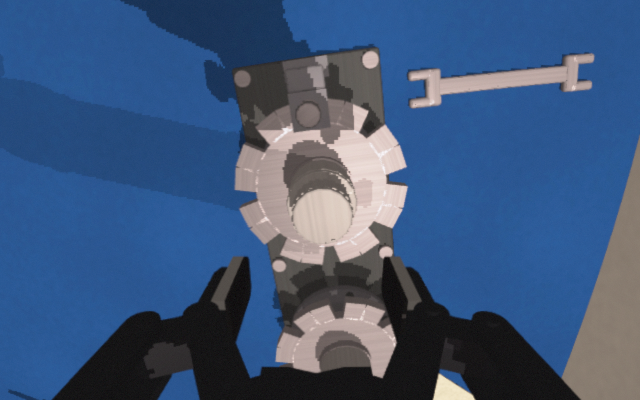

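Wrist view: the pin stands home in the bush at (308,115) with its top at 150 mm. The cap top is at (322,212), 146 mm up. Going down onto the cap grip.

Call:
jog_arm([
  {"dx":-2,"dy":4,"dz":20,"roll":0},
  {"dx":-2,"dy":4,"dz":50,"roll":0},
  {"dx":-2,"dy":4,"dz":80,"roll":0},
  {"dx":-2,"dy":4,"dz":97,"roll":0},
  {"dx":-2,"dy":4,"dz":97,"roll":0},
  {"dx":-2,"dy":4,"dz":97,"roll":0},
])

```text
t: 13.55
position: [0.5916, -0.0736, 0.1361]
orientation: [2.223, 2.218, 0.001]
wrist_force: [-0.5, 0.2, 0.3]
width: 0.75
grip_force: 0.0
```

Call:
jog_arm([
  {"dx":0,"dy":0,"dz":0,"roll":0},
  {"dx":0,"dy":0,"dz":0,"roll":0},
  {"dx":0,"dy":0,"dz":0,"roll":0},
  {"dx":0,"dy":0,"dz":0,"roll":0},
], fingers=-1, grip_force=40)

```text
t: 14.05
position: [0.5917, -0.0735, 0.1364]
orientation: [2.223, 2.218, 0.002]
wrist_force: [-0.9, -0.0, 5.6]
width: 0.501
grip_force: 40.0
```

```bash
python3 -c "
from h import *
print(r.get_obs())"
```

```text
{'t': 14.05, 'joint_pos': array([-0.2549107 ,  0.61321025,  0.41841196,  1.78847827, -0.32986786,
        0.8073828 ,  0.32345894]), 'dq': array([-0.00279358, -0.00017648,  0.00015362, -0.00113114, -0.00047033,
        0.00176546,  0.00109157]), 'tau': array([ 1.70851458e-02, -5.03999305e+01,  7.28789851e+00, -1.89539552e+01,
       -2.16299971e-02, -3.21258400e-01,  9.94400179e-03]), 'position': array([ 0.59165515, -0.07345636,  0.13640816]), 'orientation': array([2.22312489e+00, 2.21782417e+00, 2.18749096e-03]), 'wrist_force': array([-0.91393009, -0.00994094,  5.59044688]), 'ft_torque': array([-0.0112405 ,  0.2282154 , -0.03480392]), 'grip_force': 40.03901124000549, 'width': 0.5005105774176717}
```

Call:
jog_arm([
  {"dx":0,"dy":0,"dz":0,"roll":0},
  {"dx":1,"dy":0,"dz":0,"roll":0},
  {"dx":1,"dy":0,"dz":0,"roll":0},
], fingers=0.3)

```text
t: 14.42
position: [0.5907, -0.0721, 0.1351]
orientation: [-2.224, -2.219, 0.0]
wrist_force: [0.5, -0.7, -0.5]
width: 0.65
grip_force: 0.0
```

Call:
jog_arm([
  {"dx":0,"dy":0,"dz":0,"roll":0},
  {"dx":0,"dy":0,"dz":0,"roll":0},
  {"dx":0,"dy":0,"dz":0,"roll":0},
  {"dx":0,"dy":0,"dz":0,"roll":0},
  {"dx":0,"dy":0,"dz":0,"roll":4},
  {"dx":0,"dy":0,"dz":0,"roll":8},
  {"dx":0,"dy":0,"dz":0,"roll":12},
  {"dx":0,"dy":0,"dz":0,"roll":12},
], fingers=-1, grip_force=40)

```text
t: 15.42
position: [0.5908, -0.0727, 0.1354]
orientation: [2.443, 1.974, -0.001]
wrist_force: [-0.2, -0.4, 2.0]
width: 0.502
grip_force: 40.4
```

```bash
cat > st.py <<'E'
from h import *
np.set_printoptions(precision=3,suppress=True)
o=r.get_obs();m=R.from_rotvec(o['orientation']).as_matrix()
print(o['t'],o['position'],'yaw_y',np.degrees(np.arctan2(m[1,1],m[0,1])),'F',o['wrist_force'],'T',o['ft_torque'],o['width'],o['grip_force'],o['joint_pos'])
E
python3 st.py
```

```text
15.425 [ 0.591 -0.073  0.135] yaw_y -12.115825565975701 F [-0.236 -0.377  1.998] T [-0.178  0.225  0.016] 0.5022693944187039 40.41270554065704 [-0.294  0.625  0.472  1.792 -0.374  0.814  0.15 ]
```

Call:
jog_arm([
  {"dx":0,"dy":0,"dz":0,"roll":4},
  {"dx":0,"dy":0,"dz":0,"roll":8},
  {"dx":0,"dy":0,"dz":0,"roll":12},
  {"dx":0,"dy":0,"dz":0,"roll":12},
])

```text
t: 15.92
position: [0.5908, -0.0725, 0.1354]
orientation: [2.635, 1.71, -0.0]
wrist_force: [-0.8, -0.8, 3.6]
width: 0.503
grip_force: 40.5
```

```bash
python3 st.py
```

```text
15.925 [ 0.591 -0.073  0.135] yaw_y -24.03948353504198 F [-0.793 -0.768  3.583] T [-0.125  0.272 -0.001] 0.5032542584602807 40.46132504940033 [-0.331  0.637  0.526  1.794 -0.418  0.823 -0.02 ]
```

Turning with positive roll meets no torque, so that is the unscrewing way; continuing to about 2.05 rad.

Call:
jog_arm([
  {"dx":0,"dy":0,"dz":0,"roll":6},
  {"dx":0,"dy":0,"dz":0,"roll":13},
  {"dx":0,"dy":0,"dz":0,"roll":20},
  {"dx":0,"dy":0,"dz":0,"roll":27},
  {"dx":0,"dy":0,"dz":0,"roll":34},
  {"dx":0,"dy":0,"dz":0,"roll":41},
  {"dx":0,"dy":0,"dz":0,"roll":47},
  {"dx":0,"dy":0,"dz":0,"roll":47},
])

```text
t: 16.92
position: [0.5914, -0.0723, 0.1354]
orientation: [3.098, 0.519, 0.001]
wrist_force: [-0.1, 0.0, 1.1]
width: 0.501
grip_force: 40.5
```

```bash
python3 st.py
```

```text
16.925 [ 0.591 -0.072  0.135] yaw_y -70.96651325888091 F [-0.081  0.01   1.136] T [-0.076 -0.211  0.007] 0.500933177350435 40.48366069793701 [-0.466  0.7    0.733  1.801 -0.596  0.874 -0.692]
```

Call:
jog_arm([
  {"dx":0,"dy":0,"dz":0,"roll":6},
  {"dx":0,"dy":0,"dz":0,"roll":13},
  {"dx":0,"dy":0,"dz":0,"roll":20},
  {"dx":0,"dy":0,"dz":0,"roll":27},
  {"dx":0,"dy":0,"dz":0,"roll":34},
  {"dx":0,"dy":0,"dz":0,"roll":41},
  {"dx":0,"dy":0,"dz":0,"roll":47},
  {"dx":0,"dy":0,"dz":0,"roll":47},
])

```text
t: 17.92
position: [0.5917, -0.0726, 0.1355]
orientation: [3.048, -0.758, 0.003]
wrist_force: [2.7, -1.2, 1.4]
width: 0.501
grip_force: 40.6
```

```bash
python3 st.py
```

```text
17.925 [ 0.592 -0.073  0.135] yaw_y -117.92173413730173 F [ 2.703 -1.166  1.447] T [-0.14  -0.662 -0.02 ] 0.501015368717353 40.56617796421051 [-0.579  0.79   0.928  1.807 -0.772  0.952 -1.369]
```

Call:
jog_arm([
  {"dx":0,"dy":0,"dz":-2,"roll":0},
  {"dx":0,"dy":0,"dz":-4,"roll":0},
  {"dx":0,"dy":0,"dz":-7,"roll":0},
  {"dx":0,"dy":0,"dz":-10,"roll":0},
  {"dx":0,"dy":0,"dz":-10,"roll":0},
], grip_force=50)

```text
t: 18.55
position: [0.5905, -0.0722, 0.1455]
orientation: [-3.047, 0.763, 0.001]
wrist_force: [0.8, -0.8, -2.1]
width: 0.501
grip_force: 51.4
```

```bash
python3 st.py
```

```text
18.55 [ 0.59  -0.072  0.145] yaw_y -118.13167833610443 F [ 0.782 -0.816 -2.075] T [-0.323 -0.238  0.01 ] 0.5012834938979343 51.366557478904724 [-0.587  0.778  0.942  1.803 -0.759  0.97  -1.381]
```

Call:
jog_arm([
  {"dx":0,"dy":0,"dz":-6,"roll":0},
  {"dx":0,"dy":0,"dz":-14,"roll":0},
  {"dx":0,"dy":0,"dz":-24,"roll":0},
  {"dx":0,"dy":0,"dz":-34,"roll":0},
  {"dx":0,"dy":0,"dz":-46,"roll":0},
  {"dx":0,"dy":0,"dz":-57,"roll":0},
  {"dx":0,"dy":0,"dz":-60,"roll":0},
  {"dx":0,"dy":0,"dz":-60,"roll":0},
])

```text
t: 19.55
position: [0.5908, -0.0723, 0.2054]
orientation: [-3.047, 0.764, -0.0]
wrist_force: [0.4, 0.1, -2.5]
width: 0.499
grip_force: 51.4
```

Call:
jog_arm([
  {"dx":0,"dy":0,"dz":0,"roll":0},
  {"dx":0,"dy":0,"dz":0,"roll":0},
  {"dx":0,"dy":0,"dz":0,"roll":0},
  {"dx":0,"dy":0,"dz":0,"roll":0},
])

```text
t: 20.05
position: [0.5908, -0.0723, 0.2052]
orientation: [3.047, -0.764, -0.0]
wrist_force: [0.2, -0.6, -2.1]
width: 0.494
grip_force: 51.4
```

```bash
python3 st.py; python3 - <<'E'
from h import *
s=cam('scene'); c=s['color'][110:250,170:350]
a=cv2.resize(c,None,fx=4,fy=4,interpolation=cv2.INTER_CUBIC)
cv2.imwrite('pics/end.png',a[...,::-1])
E
```

```text
20.05 [ 0.591 -0.072  0.205] yaw_y -118.13858045449125 F [ 0.204 -0.607 -2.094] T [ 0.019 -0.015 -0.007] 0.4938905813355338 51.369473934173584 [-0.631  0.709  1.015  1.765 -0.684  1.066 -1.433]
```

View pics/end.png

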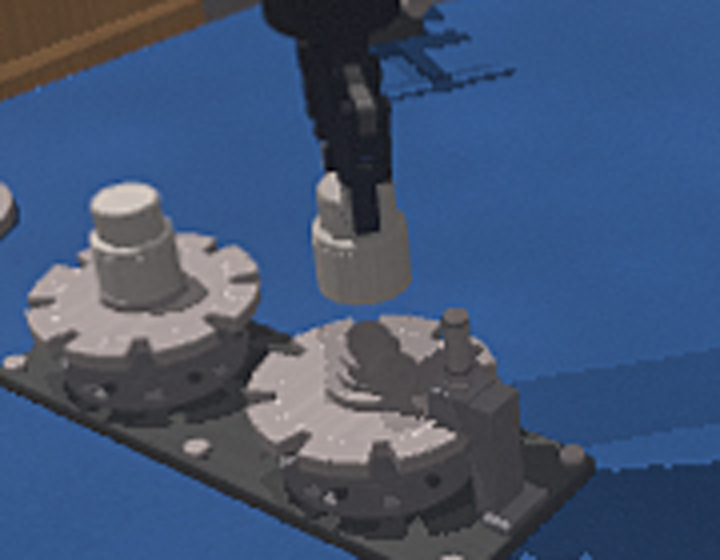

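The cap is held level above the bare nose (crop 362,240), about 37 mm clear. The pin is home in the bush with its collar seated (crop 458,345).

```bash
python3 -c "
from station import r
print(r.close_job())"
```

```text
the job is handed in; nothing more can be done
None
```

The job is done and handed in at about 20 s: the lock pin is fully down with its collar on the bush, and the unscrewed cap is held level about 37 mm above the spindle nose; it turned freely the first way tried, so I didn't try the other.

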